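Draw a bayonet-locked sample canister out of a cryo dewar with the hook rod

TASK

The cold sample canister hangs locked deep in the neck of the blue dewar. With the yellow-handled hook rod, hook it by its bail, raise it lightly against the orange bayonet collar, turn it anticlockwise until you feel its lugs find the gaps, and draw it out without forcing it; then set it down gently, upright, in the recess of the white transfer block and hang the rod back in its holder. Never touch the canister with the gripper, and leave the other things alone.

Things in the scene. Friction and masses are not known exactly. Their poses are not given: they have to be found in the camera images.
- rod_grip (a point): hook rod, 175 mm tall, 0.15 kg, hanging upright in its holder: middle of its yellow handle, gripped from above. z up the handle, x to the side where the hook's nose points. Handle 18 mm along x, 26 mm along y, from 31 mm below to 33 mm above this point; below it a black guard disc, 42 mm in diameter, underside 36 mm below this point
- rod_hook (a point): hook at the rod's foot: centre of its inner floor, on the handle's axis, 128 mm below mid-handle. J of flat bar 4 mm thick, 20 mm wide (y). Throat 11 mm (x -5.5 to 5.5), corners sloped so that a bar settles on the axis. Nose x 5.5 to 9.5, top 9 mm above this point; stem x -9.5 to -5.5, bending back to the axis 46 to 62 mm up. Turning the handle turns the load, play about 0.3 rad
- canister_mid (a point): steel sample canister, 0.15 to 0.29 kg, 50 mm in diameter: point on its axis, 20 mm above its underside, 20 mm below its flat top. z up, y along the bail. Two lugs 12 mm wide, 6 mm high, reach out to 34 mm from the axis at +y and -y, tops 16 mm above this point. At the start it hangs upright in the dewar by the lugs, on a ledge; canister and dewar share one axis
- bail_bar (a point): middle of the top bar of the canister's bail, on the canister's axis, 46 mm above its middle point. A closed square loop of 6 mm round bar standing fixed on the canister: the straight bar runs along y, its underside 3 mm below this point; 26 mm between the legs, 23 mm from the bar's underside to the canister's top. The hook takes it from either side
- dewar_mouth (a point): blue dewar, fixed, outer diameter 132 mm (160 mm over two steel side lugs): centre of its mouth, level with the rim, 140 mm above the bench. Straight bore, 73 mm in diameter. Below the collar nothing else holds the canister: pulled lightly and turned, the lugs drag round under the collar and the pull vanishes at the gaps. Over 20 N on the dewar by canister or rod is forcing
- dewar_collar (a point): centre of the underside of the orange bayonet collar, 55 mm bore, 7 mm thick, 86 mm below the mouth. The lugs meet it after 6 mm of lift. It is sprung: yields upward 1 mm per 1.8 N, 8 mm at most, and does not turn. Two opposite gaps pass the lugs (0.07 rad either side of centre), at an angle that is not measured (not this frame's): 0.35 to 1.2 rad anticlockwise from above of where the lugs start
- block_recess (a point): white insulating transfer block, fixed, 120 x 120 x 28 mm (126 mm square at its foot); this point is the centre of the floor of its round recess, which is 64 mm in diameter and 10 mm deep. The canister shall stand on this floor
- holder_top (a point): grey rod holder, fixed: upright square sleeve, 28 mm inside, 34 mm outside, on a foot 90 x 70 mm: centre of its top edge, 102 mm above the bench. Sides parallel to x and y. The hook hangs inside, clear of the floor, the rod's guard disc flat on the top edge; the rod's x axis starts within 0.06 rad of the holder's; it may go back either way round
- neck_plug: the dewar's neck plug lying upside down: blue disc 112 mm in diameter, 12 mm thick, with a white foam plug 68 mm in diameter on it, 44 mm tall in all; origin under its centre; loose, to be left alone
- tip_box: pipette-tip box, blue with a clear lid, 67 x 104 x 62 mm, origin under its centre; loose, to be left alone
- goggles: safety glasses, 122 x 132 x 41 mm, origin under their centre; loose, to be left alone
- bottle_green: white bottle with a green cap, 69 mm in diameter, 144 mm tall, origin under its centre; loose, to be left alone
Things that resemble listed ones, but are neither listed nor needed, are in the scene too. Of the things that look like the part that bears rod_grip, the middle-sized one is meant.

How it is judged:
On the way, in this order (a step that is already met when the one before it is completed fails the run):
1. the canister hangs upright on the hook of the rod, drawn up out of the dewar's neck (height (world z) of canister_mid above 0.155 m and contact force between canister and hook_rod above 0.5 N and angle between canister_mid's own z axis and vertical below 0.35 rad), for 0.1 s.
2. the canister stands upright on the floor of the block's recess (horizontal distance between canister_mid and block_recess below 0.01 m and height (world z) of canister_mid below 0.041 m and angle between canister_mid's own z axis and vertical below 0.08 rad and contact force between canister and hook_rod below 0.2 N), for 0.2 s.
At the end, for the whole second after the job is handed in: The canister stands upright (within 0.08 rad) and still on the floor of the block's recess (within 10 mm of its centre), and the rod hangs upright and still in its holder, guard down on the sleeve (handle within 10 mm of the sleeve's centre and 5 mm of its starting height) (horizontal distance between canister_mid and block_recess below 0.01 m and height (world z) of canister_mid between 0.034 and 0.041 m and angle between each of canister_mid, rod_grip's own z axis and vertical below 0.08 rad and linear speed of each of canister, hook_rod below 0.02 m/s and horizontal distance between rod_grip and holder_top below 0.01 m and height (world z) of rod_grip between 0.134 and 0.143 m); the robot touches nothing.
It fails at once if the canister or the rod is forced against the dewar or its collar (over 20 N) (contact force between any of canister, hook_rod and dewar above 20 N).
It fails at once if the gripper touches the cold canister (contact force between any of the fingers, the arm and canister above 0.5 N).
It fails at once if the canister is dropped or banged onto the block (over 20 N) (contact force between canister and block above 20 N).
It fails at once if the canister is tipped over by more than 45 degrees (angle between canister_mid's own z axis and vertical above 0.79 rad).
It fails at once if a bystander is moved by more than 15 mm (distance of any of neck_plug, tip_box, goggles, bottle_green from where it was at the start of the episode above 0.015 m).
It also fails if it takes over 72 s, if anything falls off the work surface, if the arm or the gripper's body presses on something with over 40 N, if the wrist force passes 120 N, or if a joint passes its speed limit or range.

ROBOT

A 7-joint arm with a two-finger parallel gripper is mounted at the origin on a cart in front of the work surface, level with it; the furniture and walls round the work are solid. World frame = base frame: x ahead of the robot, y to its left, z up, the work surface at z = 0. Lengths are in m, angles in rad, forces in N, time in s.
With the tool pointing down it reaches from about 0.4 to 0.925 m from the base axis. Payload 5.6 kg.
Tool frame: the origin (TCP) lies midway between the tips of the shut fingers; the grasp point (between the pads) lies 19 mm behind it; z points along the fingers, y is the line along which they close (so a half turn about z gives the same grasp; the last joint's range is limited). The gripper opens to 85 mm and grips with 20 to 120 N. Pads are 22 mm wide; open, the fingers measure 114 mm over their backs; the gripper's body (76 mm by 85 mm) begins 54 mm behind the grasp point. The pads swing forward as they close: fully open they stand 13 mm farther back than shut.
Start: joints at [1.12, 0.468, -0.012, 1.603, 0.006, 1.071, -0.056], TCP at [0.258, -0.597, 0.197] pointing down, gripper open.
Joint ranges: [-2.53, 2.53], [-0.31, 2.02], [-1.57, 1.55], [0.28, 2.44], [-1.29, 4.43], [0.15, 1.84], [-2.92, 2.92]. Speed limits (rad/s): [2.57, 2.57, 3.14, 3.14, 3.14, 3.14, 3.14].

INTERFACE

Orientations are given as a unit quaternion [x, y, z, w].
In Python, from plant import robot, capture, get_calibration, ticket, search_frame, trace, place_of gives the robot as it stands.
- The arm moves only by the tool play_rows, never from a script. Its arguments are lists of equal length, an entry for each row: "turn": the turn, a rotation vector about the tool's x, y, z in degrees, a list of three; "delta_pos": the shift along the tool's x, y, z in m, a list of three; "jaw": the finger opening in m, from 0 to 0.0854. In form: {"turn": [[ax, ay, az], ...], "delta_pos": [[x, y, z], ...], "jaw": [jaw, ...]}. A call has 1 to 20 rows; each row shifts and turns the commanded pose from where the row before left it, along the tool's axes as they then stand; what a row does not reach is not made up. A row lasts 1/10 s, in which the tool goes at most 50 mm and 8.59 degrees, less where a joint would pass 70% of its speed; a pose out of reach is approached as far as the arm can. A call is refused whole if a number of a shift passes 0.05 or a number of a turn 8.59, either way. A call with a gripper value outside its range is refused whole. The fingers move at their own pace and stop on an object; "squeeze" is the grip in N (left out, the last holds). Time passes only in rows, so rows that do not move let the fingers close. It gives the time, the measured TCP pose, the force, the opening and the grip force at its end, in the units of the state.
- robot.read_state(): the state, without advancing time (a new reading comes with each control period).
- capture(name): name is "scene" or "top"; returns (picture, depth): 420x560x3 uint8, red, green, blue; 420x560 float32, m along the optical axis (not along the pixel's ray), 0 where there is no reading.
- get_calibration(name): a dict with "intrinsics" (3x3 intrinsics, pixels), "k1" (the pictures are not rectified: a ray, as slopes to the right and down, at radius r is drawn at 1 + k1 r^2 times it, then the intrinsics apply), "rvec" (rotation vector, rad) and "tvec" (3), from world to camera coordinates, as OpenCV has them. Camera axes: x right, y down, z forward; pixel columns grow to the right and rows downward; lengths in m; the calibration is good to about 2 mm. A picture is of the moment at which its call begins. get_calibration takes no time and is no camera call.
- ticket.close_job(): hands the job in; it is judged then, once.
Trained networks look in the newest picture that a camera, given by its name, has taken for a name from the list of things; names that differ only in an ending like _2 or _b are one class to them, and where a whole thing is asked for, a point or a joint stands for the part that bears it (a point fixed in the world has none). Each returns a list of dicts, best first, with "p" (0 to 1); they miss things now and then, are a little off and sometimes report something else, mostly with a low value. They report only what shows in the picture. A call takes as long as a camera call. They do not tell look-alikes from the thing itself.
- search_frame(camera, label): "centre" ([x, y, z] in m, in world coordinates, good to about 4 mm: the middle of the surface that is visible of it).
- trace(camera, label): "pixels" (420x560 bool, what is visible of it).
- place_of(camera, label): "centre" ([x, y, z] in m, in world coordinates, good to about 4 mm: a listed point, or the origin of a listed thing).
The state is a dict: "time": time; "joints": joint angles; "joint_vel": joint speeds; "joint_efforts": joint torques, N m; "eef_pos": TCP position; "ee_rot": TCP orientation; "ft_force": force on the tool from outside, world axes, zero at the start; "ft_torque": the same for the moment, N m; "grip_width": finger opening in m; "gripper_force": force on a finger pad.
Only numpy, scipy, OpenCV 4.12 (cv2) and the standard library are available. Lean on these libraries where they do the work, as an engineer would, in place of code of your own. Each camera call takes 0.05 s, during which the arm holds its last target. There are 200 camera calls.

## Working session

There is one attempt and no reset: what is moved stays moved. The work goes in short steps, Python scripts to look and compute and a tool call to move; the robot and the scene stay as the last step left them, time stands still between calls to the robot, and variables do not carry over. Pictures are saved under pics/ and viewed, at most 10 in all, crops included, and the job is handed in when it is done.

Besides the shell and the picture viewer there is one more tool, called by a JSON object that holds its "fn" and its "kwargs". play_rows: Moves the arm, as the interface text tells. Its arguments: {"type":"object","properties":{"turn":{"type":"array"},"delta_pos":{"type":"array"},"jaw":{"type":"array"},"squeeze":{"type":"number"}},"required":["turn","delta_pos","jaw"]}

```bash
mkdir -p pics
cat > h.py <<'E'
import numpy as np, cv2
from plant import robot, capture, get_calibration, ticket, search_frame, trace, place_of
def cal(n):
    c=get_calibration(n);R=cv2.Rodrigues(np.array(c["rvec"],float))[0]
    return np.array(c["intrinsics"],float),c["k1"],R,np.array(c["tvec"],float).ravel()
def proj(n,P):
    K,k,R,t=cal(n);p=np.atleast_2d(P)@R.T+t
    return cv2.projectPoints(np.atleast_2d(np.array(P,float)),cv2.Rodrigues(R)[0],t,K,np.array([k,0,0,0,0.]))[0][:,0]
def cloud(n,depth):
    K,k,R,t=cal(n);v,u=np.mgrid[:420,:560]
    uv=np.stack([u.ravel(),v.ravel()],1).astype(np.float64)[:,None]
    s=cv2.undistortPoints(uv,K,np.array([k,0,0,0,0.]))[:,0]
    d=depth.ravel()[:,None];p=np.hstack([s*d,d])
    w=(p-t)@R;w[depth.ravel()<=0]=np.nan
    return w.reshape(420,560,3)
E
python3 - <<'E'
from h import *
for n in("scene","top"):
    im,d=capture(n);cv2.imwrite(f"pics/{n}.png",im[:,:,::-1]);np.save(n+".npy",d);np.save(n+"_im.npy",im)
    K,k,R,t=cal(n);print(n,"cam",-R.T@t)
    for l in["rod_grip","canister_mid","bail_bar","dewar_mouth","block_recess","holder_top","neck_plug","tip_box","goggles","bottle_green"]:
        for r in place_of(n,l)[:4]: print(l,round(r["p"],2),np.round(r["centre"],3),proj(n,[r["centre"]])[0].round())
print(robot.read_state())
E
```

```text
scene cam [-0.14894824 -0.60521693  0.49391159]
rod_grip 0.68 [0.476 0.072 0.138] [214. 198.]
rod_grip 0.63 [0.496 0.182 0.1  ] [192. 200.]
rod_grip 0.61 [0.363 0.076 0.188] [174. 192.]
dewar_mouth 0.98 [ 0.534 -0.075  0.14 ] [277. 202.]
block_recess 0.75 [ 0.531 -0.308  0.019] [365. 277.]
holder_top 0.92 [0.476 0.07  0.101] [217. 212.]
tip_box 0.67 [ 0.698 -0.198  0.001] [354. 241.]
goggles 0.82 [ 0.382 -0.12  -0.001] [253. 290.]
bottle_green 0.82 [ 0.718 -0.312  0.002] [399. 249.]
top cam [ 0.42850678 -0.07487501  1.08332724]
rod_grip 0.75 [0.491 0.182 0.096] [143. 241.]
rod_grip 0.65 [0.361 0.074 0.188] [184. 309.]
rod_grip 0.62 [0.475 0.07  0.135] [193. 250.]
canister_mid 0.94 [ 0.535 -0.076  0.034] [266. 228.]
bail_bar 0.85 [ 0.526 -0.075  0.076] [266. 230.]
bail_bar 0.65 [ 0.722 -0.308  0.003] [367. 153.]
dewar_mouth 0.65 [ 0.53  -0.082  0.138] [269. 225.]
block_recess 0.72 [ 0.534 -0.311  0.02 ] [369. 232.]
block_recess 0.51 [0.471 0.069 0.102] [196. 253.]
holder_top 0.73 [0.47  0.07  0.106] [196. 253.]
neck_plug 0.88 [0.707 0.092 0.004] [197. 154.]
neck_plug 0.32 [0.472 0.068
[... 240 characters left out ...]
 array([ 1.12000707,  0.46747148, -0.01162928,  1.60271831,  0.00600427,
        1.07140239, -0.05628564]), 'joint_vel': array([ 0.00060536, -0.00177745,  0.00082689, -0.00090882, -0.00132317,
       -0.00028845,  0.00165221]), 'joint_efforts': array([ 5.81051809e-04, -5.32246506e+01,  2.18757126e-02, -2.51635945e+01,
        1.15174038e-02,  1.23279329e-03,  1.94643695e-05]), 'eef_pos': array([ 0.25775167, -0.59670937,  0.1975013 ]), 'ee_rot': array([ 9.79288311e-01,  2.02470748e-01, -1.02962260e-05,  2.09362236e-05]), 'ft_force': array([-0.02560165,  0.1775563 ,  0.0993976 ]), 'ft_torque': array([0.03886577, 0.04817787, 0.02538781]), 'gripper_force': 0.0, 'grip_width': 0.08581771988506956}
```

View pics/scene.png

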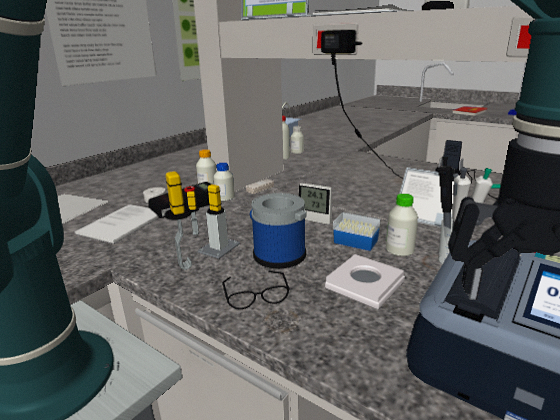

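View pics/top.png

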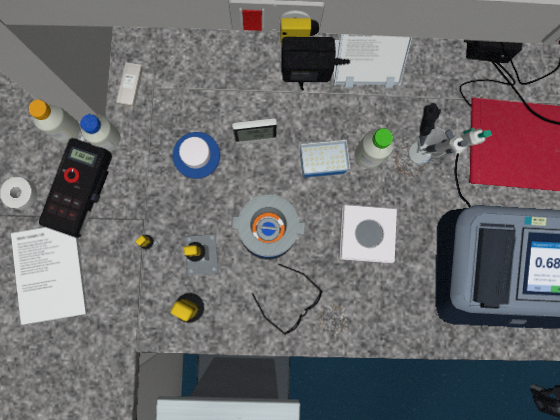

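The scene picture shows three yellow-handled rods, a dewar at (277,225), the block at (365,280), and the goggles in front of the dewar. In the top picture the yellow handles are at (184,309) large and tallest, (193,250) middle-sized in the grey sleeve, and (143,241) small. The middle one fits: its size is in between, it stands in the holder, and its z is 0.138. I'll confirm in one crop.

Run:
```python
from h import *
t=np.load("top_im.npy");s=np.load("scene_im.npy")
a=cv2.resize(t[195:325,125:320],None,fx=4,fy=4,interpolation=3)
b=cv2.resize(s[160:275,140:260],None,fx=0,fy=0,dsize=(400,383),interpolation=3)
cv2.imwrite("pics/c1.png",a[:,:,::-1]);cv2.imwrite("pics/c2.png",b[:,:,::-1])
d=np.load("top.npy");w=cloud("top",d)
hsv=cv2.cvtColor(t,cv2.COLOR_RGB2HSV)
yel=(hsv[...,0]>18)&(hsv[...,0]<35)&(hsv[...,1]>150)&(hsv[...,2]>120)
for c in((184,309),(193,250),(143,241)):
    m=np.zeros((420,560),bool);m[c[1]-20:c[1]+20,c[0]-20:c[0]+20]=1
    p=w[m&yel];p=p[~np.isnan(p[:,0])];zt=np.percentile(p[:,2],95);q=p[p[:,2]>zt-.006]
    r=cv2.minAreaRect((q[:,:2]*1000).astype(np.float32));print("handle",zt,len(q),r)
# block top / recess
p=w[195:270,330:405].reshape(-1,3);q=p[abs(p[:,2]-.028)<.006];print("block",cv2.minAreaRect((q[:,:2]*1000).astype(np.float32)),np.median(q[:,2]))
m=(p[:,2]>.010)&(p[:,2]<.0235);e=p[m];print("recess",len(e),np.nanmean(e,0),e.min(0),e.max(0))
# dewar rim
p=w[185:275,220:320].reshape(-1,3);q=p[(abs(p[:,2]-.14)<.005)];print("rim",len(q),cv2.minAreaRect((q[:,:2]*1000).astype(np.float32)))
r=np.hypot(q[:,0]-.532,q[:,1]+.076)
i=p[(p[:,2]>.07)&(p[:,2]<.1)];
# holder foot & sleeve
p=w[225:285,170:235].reshape(-1,3);q=p[(p[:,2]>.004)&(p[:,2]<.03)];print("foot",len(q),np.median(q[:,2]),cv2.minAreaRect((q[:,:2]*1000).astype(np.float32)))
```

```text
Traceback (most recent call last):
cv2.error: OpenCV(4.12.0) :-1: error: (-5:Bad argument) in function 'resize'
> Overload resolution failed:
>  - argument for resize() given by name ('dsize') and position (2)
>  - argument for resize() given by name ('dsize') and position (2)
```

```bash
cat > m.py <<'E'
from h import *
t=np.load("top_im.npy")
a=cv2.resize(t[195:325,125:320],None,fx=4,fy=4,interpolation=3)
cv2.imwrite("pics/c1.png",a[:,:,::-1])
d=np.load("top.npy");w=cloud("top",d)
hsv=cv2.cvtColor(t,cv2.COLOR_RGB2HSV)
yel=(hsv[...,0]>18)&(hsv[...,0]<35)&(hsv[...,1]>150)&(hsv[...,2]>120)
for c in((184,309),(193,250),(143,241)):
    m=np.zeros((420,560),bool);m[c[1]-20:c[1]+20,c[0]-20:c[0]+20]=1
    p=w[m&yel];p=p[~np.isnan(p[:,0])];zt=np.percentile(p[:,2],95);q=p[p[:,2]>zt-.006]
    r=cv2.minAreaRect((q[:,:2]*1000).astype(np.float32));print("handle",zt,len(q),r)
def rect(n,sl,lo,hi):
    p=w[sl].reshape(-1,3);q=p[(p[:,2]>lo)&(p[:,2]<hi)]
    print(n,len(q),np.median(q,0).round(4),cv2.minAreaRect((q[:,:2]*1000).astype(np.float32)))
rect("block",np.s_[195:270,330:405],.022,.034)
rect("rim",np.s_[185:275,220:320],.134,.146)
rect("foot",np.s_[225:285,170:235],.004,.03)
rect("recess",np.s_[210:255,347:392],.008,.0225)
rect("bail",np.s_[210:250,245:290],.07,.084)
E
python3 m.py
```

```text
handle 0.23551001014184453 237 ((361.22955322265625, 72.06423950195312), (34.81074523925781, 22.883285522460938), 63.47214889526367)
handle 0.17356559826097204 100 ((472.841552734375, 71.17879486083984), (15.591702461242676, 23.435935974121094), 1.832340121269226)
handle 0.1282188901063944 58 ((491.79193115234375, 180.5823974609375), (13.638614654541016, 17.407121658325195), 45.43208312988281)
block 2252 [ 0.5289 -0.3078  0.0286] ((530.128662109375, -308.6387634277344), (122.66934204101562, 120.48360443115234), 87.2689208984375)
rim 1979 [ 0.5299 -0.0792  0.1406] ((530.5001220703125, -78.27680206298828), (121.76748657226562, 123.44368743896484), 46.57344055175781)
foot 840 [0.4609 0.0621 0.0066] ((471.4013366699219, 70.22049713134766), (134.6121063232422, 144.536376953125), 3.0423262119293213)
recess 577 [ 0.5309 -0.3089  0.019 ] ((537.8594360351562, -311.84002685546875), (62.54851150512695, 78.90534210205078), 65.92131042480469)
bail 81 [ 0.5318 -0.0791  0.08  ] ((546.766845703125, -80.55892944335938), (72.42305755615234, 40.53895950317383), 82.06059265136719)
```

```bash
sleep 1; ls pics
```

```text
c1.png
scene.png
top.png
```

View pics/c1.png

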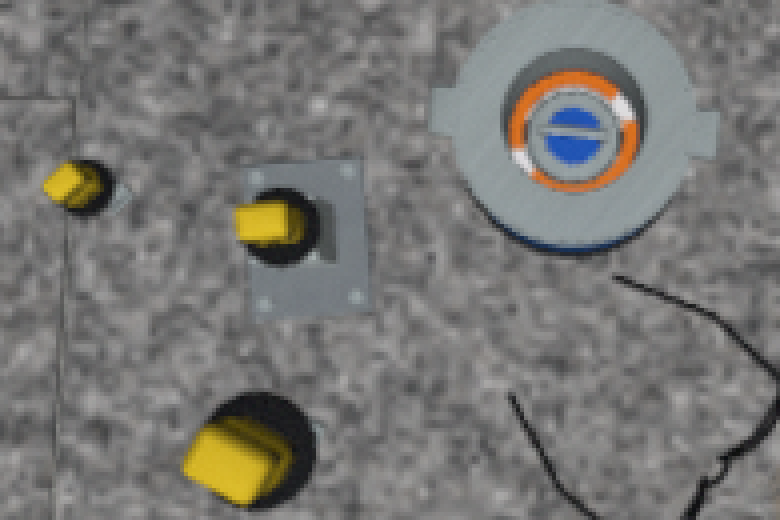

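Run:
```python
from h import *
d=np.load("top.npy");w=cloud("top",d)
# circle fits: rim outer & inner from points in height, ignoring lugs
p=w[180:280,215:325];z=p[...,2]
from scipy.optimize import least_squares
ok=(abs(z-.14)<.008)
inner=cv2.morphologyEx(ok.astype(np.uint8),cv2.MORPH_CLOSE,np.ones((3,3)))
q=p[ok];
c=np.array([.5305,-.0785])
for it in range(3):
    r=np.hypot(*(q[:,:2]-c).T);a=np.arctan2(q[:,1]-c[1],q[:,0]-c[0])
    pts=[]
    for k in range(36):
        s=(abs(a-(-np.pi+(k+.5)*np.pi/18))<np.pi/36)
        if s.sum()>5: pts.append(q[s][np.argmin(r[s]),:2])
    pts=np.array(pts);f=least_squares(lambda v:np.hypot(*(pts-v[:2]).T)-v[2],[*c,.037],loss="soft_l1",f_scale=.001).x;c=f[:2];print("inner rim",f.round(4))
b=p.reshape(-1,3);r=np.hypot(*(b[:,:2]-c).T);s=(r<.024)
for lo,hi in((.045,.056),(.056,.07),(.07,.088)):
    e=b[s&(b[:,2]>lo)&(b[:,2]<hi)]
    if len(e)>4:
        m=e.mean(0);u,S,V=np.linalg.svd(e[:,:2]-m[:2]);print(lo,len(e),m.round(4),np.degrees(np.arctan2(V[0,1],V[0,0])).round(1),(S/np.sqrt(len(e))).round(4))
```

```text
inner rim [ 0.53   -0.0782  0.0366]
inner rim [ 0.53   -0.0782  0.0366]
inner rim [ 0.53   -0.0782  0.0366]
0.045 292 [ 0.5295 -0.0782  0.0529] 174.6 [0.0129 0.0122]
0.056 24 [ 0.5265 -0.077   0.0575] 89.8 [0.0114 0.0073]
0.07 50 [ 0.5302 -0.0787  0.0806] -94.1 [0.0109 0.0017]
```

The crop confirms the middle-sized handle at (265,222), standing in the sleeve on the grey foot; the large one is at (230,460) and the small one at (66,185). The bail runs nearly along world y (about 86°), and white marks on the collar at (625,108) and (522,160) suggest gaps roughly 0.57 rad anticlockwise.

{"fn": "play_rows", "kwargs": {"turn": [[0, 0, -8.5], [0, 0, -8.5], [0, 0, -8.5], [0, 0, -8.5], [0, 0, -8.5], [0, 0, -8.5], [0, 0, -8.5], [0, 0, -8.5], [0, 0, -1.6], [0, 0, 0]], "delta_pos": [[0, 0, -0.02], [0, 0, -0.02], [0, 0, -0.02], [0, 0, -0.02], [0, 0, -0.02], [0, 0, -0.02], [0, 0, -0.02], [0, 0, -0.02], [0, 0, 0], [0, 0, 0]], "jaw": [0.06, 0.06, 0.06, 0.06, 0.06, 0.06, 0.06, 0.06, 0.06, 0.06], "squeeze": 60}}

```text
time: 2.1
eef_pos: [0.2576, -0.5967, 0.3572]
ee_rot: [0.689, 0.724, -0.0, 0.0]
ft_force: [-0.3, 0.5, -0.4]
grip_width: 0.0604
gripper_force: 0.0
```

```bash
cat >> h.py <<'E'
from scipy.spatial.transform import Rotation as Ro
def st(target=None,psi=None):
    s=robot.read_state();R=Ro.from_quat(s["ee_rot"]).as_matrix()
    print("t",round(s["time"],2),"p",s["eef_pos"].round(4),"psi",np.degrees(np.arctan2(R[1,0],R[0,0])).round(2),"zt",R[:,2].round(3),"F",s["ft_force"].round(2),"M",s["ft_torque"].round(2),"w",round(s["grip_width"],4),"g",round(s["gripper_force"],1),"j",s["joints"].round(2))
    if target is not None: print("tool delta",(R.T@(np.array(target)-s["eef_pos"])).round(4))
    return s
E
python3 -c "
from h import *
st([.473,.071,.3])"
```

```text
t 2.1 p [ 0.2576 -0.5967  0.3572] psi 92.83 zt [ 0. -0. -1.] F [-0.28  0.48 -0.39] M [-0.03 -0.03 -0.03] w 0.0604 g 0.0 j [ 1.28  0.38 -0.24  1.38  0.09  1.39  1.09]
tool delta [0.6562 0.2481 0.0571]
```

{"fn": "play_rows", "kwargs": {"turn": [[0, 0, 0], [0, 0, 0], [0, 0, 0], [0, 0, 0], [0, 0, 0], [0, 0, 0], [0, 0, 0], [0, 0, 0], [0, 0, 0], [0, 0, 0], [0, 0, 0], [0, 0, 0], [0, 0, 0], [0, 0, 0], [0, 0, 0], [0, 0, 0], [0, 0, 0], [0, 0, 0], [0, 0, 0], [0, 0, 0]], "delta_pos": [[0.0365, 0.0248, 0], [0.0365, 0.0248, 0], [0.0365, 0.0248, 0], [0.0365, 0.0248, 0], [0.0365, 0.0248, 0], [0.0365, 0.0248, 0], [0.0365, 0.0248, 0], [0.0365, 0.0248, 0], [0.0365, 0.0248, 0], [0.0365, 0.0248, 0], [0.0365, 0, 0], [0.0365, 0, 0], [0.0365, 0, 0], [0.0365, 0, 0], [0.0365, 0, 0], [0.0365, 0, 0], [0.0365, 0, 0.02], [0.0365, 0, 0.03], [0, 0, 0], [0, 0, 0]], "jaw": [0.06, 0.06, 0.06, 0.06, 0.06, 0.06, 0.06, 0.06, 0.06, 0.06, 0.06, 0.06, 0.06, 0.06, 0.06, 0.06, 0.06, 0.06, 0.06, 0.06]}}

```text
time: 4.1
eef_pos: [0.4704, 0.0724, 0.306]
ee_rot: [0.689, 0.725, -0.001, -0.001]
ft_force: [1.6, -1.8, 1.3]
grip_width: 0.06
gripper_force: 0.0
```

```bash
python3 -c "
from h import *
im,d=capture('scene');a=place_of('scene','rod_grip');b=place_of('scene','holder_top')
for r in a[:3]+b[:2]:print(round(r['p'],2),np.round(r['centre'],4))
st([.473,.071,.12])"
```

```text
0.97 [0.3642 0.0716 0.1863]
0.68 [0.497  0.1864 0.0975]
0.64 [0.4735 0.074  0.1398]
0.66 [0.4744 0.0703 0.1004]
t 4.25 p [0.4719 0.0708 0.3076] psi 92.78 zt [ 0. -0. -1.] F [ 1.29 -0.83  0.19] M [-0.02 -0.05 -0.02] w 0.0601 g 0.0 j [ 0.46  0.13 -0.74  1.83  0.1   1.21 -0.26]
tool delta [0.0002 0.001  0.1876]
```

{"fn": "play_rows", "kwargs": {"turn": [[0, 0, 0], [0, 0, 0], [0, 0, 0], [0, 0, 0], [0, 0, 0], [0, 0, 0], [0, 0, 0], [0, 0, 0], [0, 0, 0], [0, 0, 0], [0, 0, 0], [0, 0, 0], [0, 0, 0], [0, 0, 0], [0, 0, 0], [0, 0, 0]], "delta_pos": [[0, 0.0015, 0.03], [0, 0, 0.03], [0, 0, 0.03], [0, 0, 0.03], [0, 0, 0.02], [0, 0, 0.02], [0, 0, 0.015], [0, 0, 0.012], [0, 0, 0], [0, 0, 0], [0, 0, 0], [0, 0, 0], [0, 0, 0], [0, 0, 0], [0, 0, 0], [0, 0, 0]], "jaw": [0.06, 0.06, 0.06, 0.06, 0.06, 0.06, 0.06, 0.06, 0.06, 0.05, 0.04, 0.03, 0.02, 0.01, 0.0, 0.0]}}

```text
time: 5.85
eef_pos: [0.4736, 0.0723, 0.1211]
ee_rot: [0.689, 0.725, 0.0, 0.001]
ft_force: [0.1, -1.5, 6.3]
grip_width: 0.0163
gripper_force: 61.4
```

```bash
python3 -c "
from h import *
st()"
```

```text
t 5.85 p [0.4736 0.0723 0.1211] psi 92.95 zt [ 0.001 -0.    -1.   ] F [ 0.06 -1.5   6.26] M [-0.15  0.14  0.03] w 0.0163 g 61.4 j [ 0.35  0.37 -0.67  2.05  0.32  0.82 -0.46]
```

{"fn": "play_rows", "kwargs": {"turn": [[0, 0, 0], [0, 0, 0], [0, 0, 0], [0, 0, 0], [0, 0, 0], [0, 0, 0], [0, 0, 0], [0, 0, 0], [0, 0, 0], [0, 0, 0], [0, 0, 0], [0, 0, 0]], "delta_pos": [[0, 0, -0.005], [0, 0, -0.01], [0, 0, -0.02], [0, 0, -0.02], [0, 0, -0.02], [0, 0, -0.02], [0, 0, -0.02], [0, 0, -0.02], [0, 0, -0.02], [0, 0, -0.025], [0, 0, 0], [0, 0, 0]], "jaw": [0, 0, 0, 0, 0, 0, 0, 0, 0, 0, 0, 0]}}

```text
time: 7.05
eef_pos: [0.4726, 0.0723, 0.3004]
ee_rot: [0.689, 0.725, -0.0, 0.0]
ft_force: [-0.3, 0.1, -1.8]
grip_width: 0.0163
gripper_force: 60.5
```

Run:
```python
from h import *
im,d=capture("scene");np.save("s2.npy",d)
s=st()
for l in("rod_grip","rod_hook"):
    for r in place_of("scene",l)[:4]:print(l,round(r["p"],2),np.round(r["centre"],4))
u,v=proj("scene",[[.4735,.072,.24]])[0].astype(int);print(u,v)
a=cv2.resize(im[v-75:v+75,u-60:u+60],None,fx=4,fy=4,interpolation=3);cv2.imwrite("pics/c3.png",a[:,:,::-1])
```

```text
t 7.1 p [0.4722 0.0721 0.2997] psi 92.96 zt [-0.001 -0.    -1.   ] F [-0.17 -0.27 -1.58] M [ 0.    0.01 -0.01] w 0.0164 g 60.5 j [ 0.47  0.14 -0.75  1.84  0.11  1.19 -0.26]
rod_grip 0.97 [0.4725 0.0739 0.3173]
rod_grip 0.77 [0.3622 0.0737 0.187 ]
rod_grip 0.7 [0.4977 0.183  0.1005]
rod_hook 0.91 [0.3636 0.0713 0.003 ]
rod_hook 0.8 [0.4724 0.071  0.1897]
rod_hook 0.61 [0.4922 0.1833 0.0034]
209 157
```

View pics/c3.png

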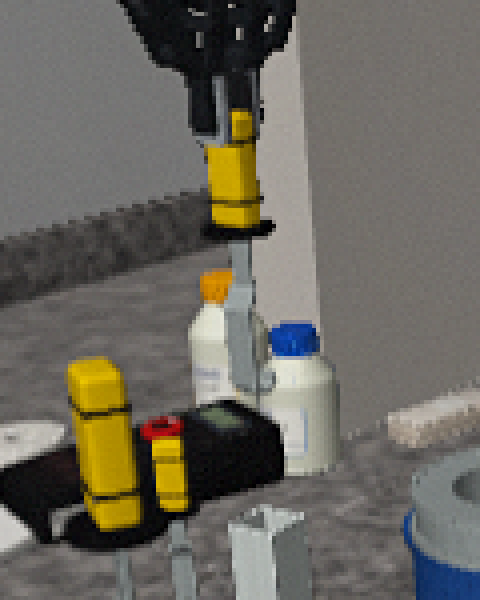

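The crop shows the rod held upright, the stem to the left of the axis (240,330) and the nose to the right (265,380), so the nose points towards world +x.

{"fn": "play_rows", "kwargs": {"turn": [[0, 0, 3.5], [0, 0, 3.5], [0, 0, 0], [0, 0, 0], [0, 0, 0], [0, 0, 0], [0, 0, 0], [0, 0, 0], [0, 0, 0], [0, 0, 0], [0, 0, 0], [0, 0, 0], [0, 0, 0], [0, 0, 0], [0, 0, 0]], "delta_pos": [[0, 0, 0], [0, 0, 0], [-0.0145, 0.0055, 0], [-0.0145, 0.0055, 0], [-0.0145, 0.0055, 0], [-0.0145, 0.0055, 0], [-0.0145, 0.0055, 0], [-0.0145, 0.0055, 0], [-0.0145, 0.0055, 0], [-0.0145, 0.0055, 0], [-0.0145, 0.0055, 0], [-0.0145, 0.0055, 0], [0, 0, 0], [0, 0, 0], [0, 0, 0]], "jaw": [0, 0, 0, 0, 0, 0, 0, 0, 0, 0, 0, 0, 0, 0, 0]}}

```text
time: 8.7
eef_pos: [0.5175, -0.0752, 0.3005]
ee_rot: [0.731, 0.682, 0.0, -0.0]
ft_force: [0.8, 0.4, -0.9]
grip_width: 0.0166
gripper_force: 60.4
```

Run:
```python
from h import *
st([.5165,-.0765,.1726])
im,d=capture("scene");w=cloud("scene",d)
for l in("rod_grip","rod_hook","dewar_mouth"):
    for r in place_of("scene",l)[:4]:print(l,round(r["p"],2),np.round(r["centre"],4))
def rect(m,n):
    p=w[m];u,v=np.median(p,0)[:2],0;print(n,len(p),np.nanmedian(p,0).round(4),np.nanmin(p,0).round(4),np.nanmax(p,0).round(4))
z=w[...,2];near=np.hypot(w[...,0]-.517,w[...,1]+.077)<.04
for lo,hi in((.19,.20),(.20,.215),(.215,.225),(.24,.255),(.26,.268),(.285,.295)): rect(near&(z>lo)&(z<hi),(lo,hi))
# rim inner edge
q=w[(abs(z-.14)<.003)&(np.hypot(w[...,0]-.53,w[...,1]+.078)<.07)][:,:2]
from scipy.optimize import least_squares
c=np.array([.53,-.078])
for it in range(3):
    r=np.hypot(*(q-c).T);a=np.arctan2(*(q-c).T[::-1]);P=[]
    for k in range(36):
        s=abs(a-(-np.pi+(k+.5)*np.pi/18))<np.pi/36
        if s.sum()>3:P.append(q[s][np.argmin(r[s])])
    P=np.array(P);f=least_squares(lambda v:np.hypot(*(P-v[:2]).T)-.0365,c,loss="soft_l1",f_scale=.001).x;c=f
print("scene rim",c.round(4),len(P))
```

```text
t 8.7 p [ 0.5175 -0.0752  0.3005] psi 86.04 zt [-0.  0. -1.] F [ 0.79  0.45 -0.89] M [ 0.03 -0.04 -0.02] w 0.0166 g 60.4 j [ 0.62  0.22 -0.63  1.75  0.14  1.21 -0.11]
tool delta [-0.0014 -0.0009  0.1279]
rod_grip 0.92 [0.3615 0.0745 0.1882]
rod_grip 0.84 [0.4987 0.1805 0.1001]
rod_grip 0.62 [ 0.5179 -0.0698  0.3166]
rod_hook 0.75 [0.3655 0.0727 0.0027]
rod_hook 0.73 [ 0.5169 -0.0786  0.1894]
rod_hook 0.64 [0.4933 0.1836 0.0045]
dewar_mouth 0.68 [ 0.5319 -0.0767  0.1392]
(0.19, 0.2) 47 [ 0.5114 -0.08    0.1949] [ 0.5072 -0.0881  0.1903] [ 0.5268 -0.0659  0.1999]
(0.2, 0.215) 45 [ 0.5095 -0.0775  0.2076] [ 0.5071 -0.0869  0.2002] [ 0.5123 -0.0666  0.2148]
(0.215, 0.225) 31 [ 0.5096 -0.0773  0.2199] [ 0.5073 -0.0864  0.2154] [ 0.5128 -0.0653  0.2249]
(0.24, 0.255) 55 [ 0.5148 -0.0779  0.2469] [ 0.5087 -0.0861  0.2402] [ 0.5206 -0.0648  0.2546]
(0.26, 0.268) 20 [ 0.5167 -0.0775  0.264 ] [ 0.5144 -0.0828  0.2607] [ 0.522  -0.0701  0.2679]
(0.285, 0.295) 76 [ 0.5109 -0.084   0.2883] [ 0.5009 -0.0964  0.2851] [ 0.5347 -0.0584  0.2949]
scene rim [ 0.5313 -0.0801] 36
```

{"fn": "play_rows", "kwargs": {"turn": [[0, 0, 0], [0, 0, 0], [0, 0, 0], [0, 0, 0], [0, 0, 0], [0, 0, 0], [0, 0, 0], [0, 0, 0], [0, 0, 0], [0, 0, 0], [0, 0, 0]], "delta_pos": [[-0.0018, -0.0008, 0.01], [0, 0, 0.014], [0, 0, 0.014], [0, 0, 0.014], [0, 0, 0.014], [0, 0, 0.012], [0, 0, 0.01], [0, 0, 0.006], [0, 0, 0.006], [0, 0, 0], [0, 0, 0]], "jaw": [0, 0, 0, 0, 0, 0, 0, 0, 0, 0, 0]}}

```text
time: 10.0
eef_pos: [0.517, -0.0779, 0.2008]
ee_rot: [0.732, 0.682, 0.0, 0.0]
ft_force: [0.7, 0.7, -1.1]
grip_width: 0.0168
gripper_force: 60.4
```

Run:
```python
from h import *
st([.5160,-.0769,.1726])
```

```text
t 10.0 p [ 0.517  -0.0779  0.2008] psi 85.96 zt [ 0.001 -0.    -1.   ] F [ 0.74  0.68 -1.14] M [ 0.02 -0.04  0.01] w 0.0168 g 60.4 j [ 0.59  0.32 -0.6   1.88  0.21  1.01 -0.17]
tool delta [ 0.001  -0.0011  0.0282]
```

{"fn": "play_rows", "kwargs": {"turn": [[0, 0, 0], [0, 0, 0], [0, 0, 0], [0, 0, 0], [0, 0, 0], [0, 0, 0]], "delta_pos": [[0.0005, -0.0008, 0.003], [0, 0, 0.003], [0, 0, 0.003], [0, 0, 0.003], [0, 0, 0], [0, 0, 0]], "jaw": [0, 0, 0, 0, 0, 0]}}

```text
time: 10.6
eef_pos: [0.5159, -0.0774, 0.1884]
ee_rot: [0.732, 0.682, -0.0, -0.0]
ft_force: [0.0, 0.4, -1.7]
grip_width: 0.0169
gripper_force: 60.4
```

{"fn": "play_rows", "kwargs": {"turn": [[0, 0, 0], [0, 0, 0], [0, 0, 0], [0, 0, 0], [0, 0, 0], [0, 0, 0], [0, 0, 0]], "delta_pos": [[0, 0, 0.003], [0, 0, 0.003], [0, 0, 0.003], [0, 0, 0.003], [0, 0, 0.003], [0, 0, 0], [0, 0, 0]], "jaw": [0, 0, 0, 0, 0, 0, 0]}}

```text
time: 11.3
eef_pos: [0.5159, -0.0773, 0.1734]
ee_rot: [0.732, 0.682, -0.0, -0.0]
ft_force: [0.0, -0.3, -1.4]
grip_width: 0.016
gripper_force: 60.4
```

Run:
```python
from h import *
st([.5160,-.0769,.1726])
im,d=capture("scene")
cv2.imwrite("pics/s3.png",cv2.resize(im[100:280,190:370],None,fx=3.3,fy=3.3,interpolation=3)[:,:,::-1])
```

```text
t 11.3 p [ 0.5159 -0.0773  0.1734] psi 85.97 zt [-0.  0. -1.] F [ 0.02 -0.26 -1.37] M [-0.04 -0.01  0.02] w 0.016 g 60.4 j [ 0.58  0.35 -0.59  1.91  0.24  0.95 -0.2 ]
tool delta [0.0004 0.     0.0008]
```

{"fn": "play_rows", "kwargs": {"turn": [[0, 0, 0], [0, 0, 0], [0, 0, 0], [0, 0, 0], [0, 0, 0], [0, 0, 0], [0, 0, 0], [0, 0, 0], [0, 0, 0]], "delta_pos": [[0, 0.002, 0.0005], [0, 0.002, 0], [0, 0.002, 0], [0, 0.002, 0], [0, 0.002, 0], [0, 0.002, 0], [0, 0.002, 0], [0, 0, 0], [0, 0, 0]], "jaw": [0, 0, 0, 0, 0, 0, 0, 0, 0]}}

```text
time: 12.25
eef_pos: [0.5299, -0.0784, 0.1729]
ee_rot: [0.732, 0.682, -0.0, -0.0]
ft_force: [-0.7, -0.4, -0.8]
grip_width: 0.0166
gripper_force: 60.4
```

{"fn": "play_rows", "kwargs": {"turn": [[0, 0, 0], [0, 0, 0], [0, 0, 0], [0, 0, 0], [0, 0, 0], [0, 0, 0], [0, 0, 0], [0, 0, 0], [0, 0, 0]], "delta_pos": [[0, 0, -0.002], [0, 0, -0.002], [0, 0, -0.002], [0, 0, -0.002], [0, 0, -0.002], [0, 0, -0.002], [0, 0, -0.002], [0, 0, 0], [0, 0, 0]], "jaw": [0, 0, 0, 0, 0, 0, 0, 0, 0]}}

```text
time: 13.15
eef_pos: [0.5295, -0.0784, 0.1866]
ee_rot: [0.732, 0.682, -0.0, -0.0]
ft_force: [-0.0, -0.0, -4.5]
grip_width: 0.0163
gripper_force: 60.1
```

Run:
```python
from h import *
st()
```

```text
t 13.15 p [ 0.5295 -0.0784  0.1866] psi 85.96 zt [-0.001  0.    -1.   ] F [-0.01 -0.02 -4.48] M [0.05 0.   0.02] w 0.0163 g 60.1 j [ 0.57  0.36 -0.59  1.86  0.24  0.99 -0.19]
```

{"fn": "play_rows", "kwargs": {"turn": [[0, 0, 0], [0, 0, 0], [0, 0, 0], [0, 0, 0], [0, 0, 0]], "delta_pos": [[0, 0, -0.001], [0, 0, -0.001], [0, 0, -0.001], [0, 0, 0], [0, 0, 0]], "jaw": [0, 0, 0, 0, 0]}}

```text
time: 13.65
eef_pos: [0.5299, -0.0784, 0.19]
ee_rot: [0.732, 0.682, -0.0, 0.0]
ft_force: [0.2, -0.2, -4.5]
grip_width: 0.0165
gripper_force: 60.1
```

{"fn": "play_rows", "kwargs": {"turn": [[0, 0, 0], [0, 0, 0], [0, 0, 0], [0, 0, 0]], "delta_pos": [[0, 0, -0.001], [0, 0, -0.001], [0, 0, 0], [0, 0, 0]], "jaw": [0, 0, 0, 0]}}

```text
time: 14.05
eef_pos: [0.5299, -0.0784, 0.192]
ee_rot: [0.732, 0.682, -0.0, 0.0]
ft_force: [-0.5, 0.4, -4.7]
grip_width: 0.0161
gripper_force: 60.1
```

{"fn": "play_rows", "kwargs": {"turn": [[0, 0, 0], [0, 0, 0], [0, 0, 0], [0, 0, 0]], "delta_pos": [[0, 0, -0.001], [0, 0, -0.001], [0, 0, 0], [0, 0, 0]], "jaw": [0, 0, 0, 0]}}

```text
time: 14.45
eef_pos: [0.5297, -0.0784, 0.1936]
ee_rot: [0.732, 0.682, -0.0, -0.0]
ft_force: [0.3, 0.6, -6.9]
grip_width: 0.0163
gripper_force: 59.6
```

{"fn": "play_rows", "kwargs": {"turn": [[0, 0, -2], [0, 0, -2], [0, 0, -2], [0, 0, -2], [0, 0, -2], [0, 0, -2], [0, 0, -2], [0, 0, -2], [0, 0, -2], [0, 0, -2], [0, 0, 0]], "delta_pos": [[0, 0, -0.0005], [0, 0, 0], [0, 0, 0], [0, 0, 0], [0, 0, 0], [0, 0, 0], [0, 0, 0], [0, 0, 0], [0, 0, 0], [0, 0, 0], [0, 0, 0]], "jaw": [0, 0, 0, 0, 0, 0, 0, 0, 0, 0, 0]}}

```text
time: 15.55
eef_pos: [0.5295, -0.0785, 0.1941]
ee_rot: [0.602, 0.798, -0.0, -0.0]
ft_force: [0.1, -0.6, -8.9]
grip_width: 0.0164
gripper_force: 59.5
```

```bash
python3 -c "
from h import *
st()"
```

```text
t 15.55 p [ 0.5295 -0.0785  0.1941] psi 105.95 zt [-0.001  0.    -1.   ] F [ 0.09 -0.61 -8.88] M [-0.04 -0.01 -0.04] w 0.0164 g 59.5 j [ 0.63  0.36 -0.66  1.85  0.26  1.01  0.13]
```

{"fn": "play_rows", "kwargs": {"turn": [[0, 0, -1.5], [0, 0, -1.5], [0, 0, -1], [0, 0, 0]], "delta_pos": [[0, 0, 0], [0, 0, 0], [0, 0, 0], [0, 0, 0]], "jaw": [0, 0, 0, 0]}}

```text
time: 15.95
eef_pos: [0.5297, -0.0784, 0.1943]
ee_rot: [0.574, 0.819, -0.0, -0.0]
ft_force: [0.0, -0.2, -8.3]
grip_width: 0.0164
gripper_force: 59.5
```

{"fn": "play_rows", "kwargs": {"turn": [[0, 0, -1.5], [0, 0, -1.5], [0, 0, 0]], "delta_pos": [[0, 0, 0], [0, 0, 0], [0, 0, 0]], "jaw": [0, 0, 0]}}

```text
time: 16.25
eef_pos: [0.5299, -0.0784, 0.1944]
ee_rot: [0.552, 0.834, -0.0, -0.0]
ft_force: [-0.2, -0.1, -8.5]
grip_width: 0.0165
gripper_force: 59.5
```

{"fn": "play_rows", "kwargs": {"turn": [[0, 0, -1.5], [0, 0, -1.5], [0, 0, 0]], "delta_pos": [[0, 0, 0], [0, 0, 0], [0, 0, 0]], "jaw": [0, 0, 0]}}

```text
time: 16.55
eef_pos: [0.5299, -0.0784, 0.1945]
ee_rot: [0.53, 0.848, 0.0, 0.0]
ft_force: [-0.1, 0.4, -9.5]
grip_width: 0.0167
gripper_force: 59.4
```

```bash
python3 -c "
from h import *
st()"
```

```text
t 16.55 p [ 0.5299 -0.0784  0.1945] psi 116.02 zt [ 0.  0. -1.] F [-0.1   0.35 -9.47] M [-0.03  0.05 -0.08] w 0.0167 g 59.4 j [ 0.65  0.37 -0.7   1.85  0.28  1.02  0.29]
```

{"fn": "play_rows", "kwargs": {"turn": [[0, 0, -1.5], [0, 0, -1.5], [0, 0, 0]], "delta_pos": [[0, 0, 0], [0, 0, 0], [0, 0, 0]], "jaw": [0, 0, 0]}}

```text
time: 16.85
eef_pos: [0.5299, -0.0784, 0.1945]
ee_rot: [0.507, 0.862, 0.0, -0.0]
ft_force: [0.4, -0.4, -9.3]
grip_width: 0.0168
gripper_force: 59.5
```

{"fn": "play_rows", "kwargs": {"turn": [[0, 0, -1.5], [0, 0, -1.5], [0, 0, 0]], "delta_pos": [[0, 0, 0], [0, 0, 0], [0, 0, 0]], "jaw": [0, 0, 0]}}

```text
time: 17.15
eef_pos: [0.5298, -0.0788, 0.1945]
ee_rot: [0.485, 0.875, -0.0, 0.0]
ft_force: [0.1, -1.0, -8.1]
grip_width: 0.0166
gripper_force: 59.6
```

{"fn": "play_rows", "kwargs": {"turn": [[0, 0, -1.5], [0, 0, -1], [0, 0, 0]], "delta_pos": [[0, 0, 0], [0, 0, 0], [0, 0, 0]], "jaw": [0, 0, 0]}}

```text
time: 17.45
eef_pos: [0.5299, -0.0786, 0.1945]
ee_rot: [0.466, 0.885, -0.0, 0.0]
ft_force: [-0.5, -1.3, -7.4]
grip_width: 0.0167
gripper_force: 59.6
```

{"fn": "play_rows", "kwargs": {"turn": [[0, 0, -1.5], [0, 0, 0], [0, 0, 0]], "delta_pos": [[0, 0, 0], [0, 0, 0], [0, 0, 0]], "jaw": [0, 0, 0]}}

```text
time: 17.75
eef_pos: [0.53, -0.0785, 0.1946]
ee_rot: [0.454, 0.891, -0.0, 0.0]
ft_force: [-0.6, -0.6, -7.6]
grip_width: 0.0167
gripper_force: 59.6
```

{"fn": "play_rows", "kwargs": {"turn": [[0, 0, -1.5], [0, 0, 0], [0, 0, 0]], "delta_pos": [[0, 0, 0], [0, 0, 0], [0, 0, 0]], "jaw": [0, 0, 0]}}

```text
time: 18.05
eef_pos: [0.5301, -0.0784, 0.1946]
ee_rot: [0.443, 0.897, 0.0, 0.0]
ft_force: [-0.4, -2.4, -6.9]
grip_width: 0.0165
gripper_force: 59.7
```

```bash
python3 -c "
from h import *
st()"
```

```text
t 18.05 p [ 0.5301 -0.0784  0.1946] psi 127.46 zt [ 0. -0. -1.] F [-0.35 -2.36 -6.93] M [-0.52 -0.07 -0.06] w 0.0165 g 59.7 j [ 0.69  0.38 -0.74  1.85  0.3   1.02  0.47]
```

{"fn": "play_rows", "kwargs": {"turn": [[0, 0, -1], [0, 0, 0], [0, 0, 0]], "delta_pos": [[0, 0, 0], [0, 0, 0], [0, 0, 0]], "jaw": [0, 0, 0]}}

```text
time: 18.35
eef_pos: [0.5304, -0.0778, 0.1949]
ee_rot: [0.435, 0.901, 0.001, 0.0]
ft_force: [1.3, -0.8, -3.9]
grip_width: 0.0161
gripper_force: 60.1
```

Run:
```python
from h import *
st()
im,d=capture("scene")
cv2.imwrite("pics/s4.png",cv2.resize(im[90:270,190:370],None,fx=3.3,fy=3.3,interpolation=3)[:,:,::-1])
im,d=capture("top");w=cloud("top",d)
a=cv2.resize(im[190:270,225:310],None,fx=6,fy=6,interpolation=3);cv2.imwrite("pics/t4.png",a[:,:,::-1])
```

```text
t 18.35 p [ 0.5304 -0.0778  0.1949] psi 128.47 zt [ 0.001  0.001 -1.   ] F [ 1.29 -0.76 -3.85] M [-0.01 -0.04 -0.03] w 0.0161 g 60.1 j [ 0.69  0.39 -0.75  1.85  0.3   1.02  0.49]
```

View pics/t4.png

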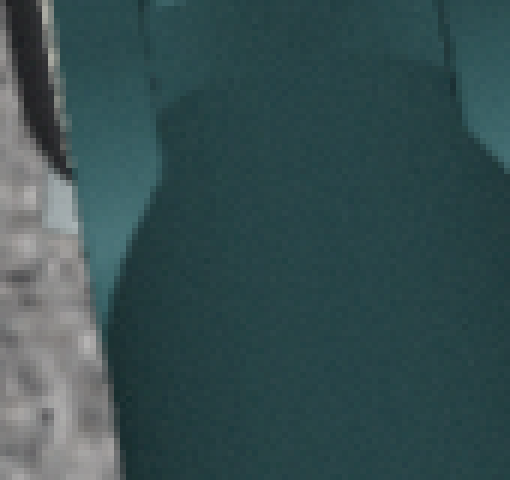

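The top view is fully covered by the arm. The pull has vanished though (Fz −9.5 → −3.9 N), so the lugs are in the gaps. I'll lift gently.

{"fn": "play_rows", "kwargs": {"turn": [[0, 0, -1.5], [0, 0, 0], [0, 0, 0], [0, 0, 0], [0, 0, 0]], "delta_pos": [[0, 0, 0], [0, 0, -0.001], [0, 0, -0.001], [0, 0, 0], [0, 0, 0]], "jaw": [0, 0, 0, 0, 0]}}

```text
time: 18.95
eef_pos: [0.53, -0.0783, 0.1966]
ee_rot: [0.423, 0.906, 0.0, 0.0]
ft_force: [0.0, 0.4, -3.7]
grip_width: 0.0164
gripper_force: 60.1
```

{"fn": "play_rows", "kwargs": {"turn": [[0, 0, 0], [0, 0, 0], [0, 0, 0], [0, 0, 0]], "delta_pos": [[0, 0, -0.001], [0, 0, -0.001], [0, 0, 0], [0, 0, 0]], "jaw": [0, 0, 0, 0]}}

```text
time: 19.35
eef_pos: [0.5299, -0.0784, 0.1985]
ee_rot: [0.423, 0.906, -0.0, 0.0]
ft_force: [0.6, 0.2, -4.6]
grip_width: 0.0165
gripper_force: 60.0
```

```bash
python3 -c "
from h import *
st()"
```

```text
t 19.35 p [ 0.5299 -0.0784  0.1985] psi 129.96 zt [ 0. -0. -1.] F [ 0.65  0.16 -4.56] M [ 0.07  0.04 -0.09] w 0.0165 g 60.0 j [ 0.69  0.38 -0.75  1.84  0.3   1.03  0.52]
```

{"fn": "play_rows", "kwargs": {"turn": [[0, 0, 0], [0, 0, 0], [0, 0, 0], [0, 0, 0], [0, 0, 0], [0, 0, 0]], "delta_pos": [[0, 0, -0.001], [0, 0, -0.001], [0, 0, -0.001], [0, 0, -0.001], [0, 0, 0], [0, 0, 0]], "jaw": [0, 0, 0, 0, 0, 0]}}

```text
time: 19.95
eef_pos: [0.53, -0.0784, 0.2026]
ee_rot: [0.423, 0.906, -0.0, 0.0]
ft_force: [-0.5, -0.1, -4.3]
grip_width: 0.0166
gripper_force: 60.1
```

{"fn": "play_rows", "kwargs": {"turn": [[0, 0, 0], [0, 0, 0], [0, 0, 0], [0, 0, 0], [0, 0, 0], [0, 0, 0], [0, 0, 0], [0, 0, 0]], "delta_pos": [[0, 0, -0.001], [0, 0, -0.001], [0, 0, -0.001], [0, 0, -0.001], [0, 0, -0.001], [0, 0, -0.001], [0, 0, 0], [0, 0, 0]], "jaw": [0, 0, 0, 0, 0, 0, 0, 0]}}

```text
time: 20.75
eef_pos: [0.5299, -0.0784, 0.2085]
ee_rot: [0.423, 0.906, -0.0, 0.0]
ft_force: [0.2, -0.7, -4.9]
grip_width: 0.0169
gripper_force: 60.1
```

```bash
python3 -c "
from h import *
st([.5305,-.0785,.35])"
```

```text
t 20.75 p [ 0.5299 -0.0784  0.2085] psi 129.96 zt [ 0. -0. -1.] F [ 0.17 -0.66 -4.88] M [ 0.03 -0.04 -0.01] w 0.0169 g 60.1 j [ 0.7   0.37 -0.76  1.83  0.29  1.05  0.53]
tool delta [-0.0005  0.0004 -0.1415]
```

{"fn": "play_rows", "kwargs": {"turn": [[0, 0, 0], [0, 0, 0], [0, 0, 0], [0, 0, 0], [0, 0, 0], [0, 0, 0], [0, 0, 0], [0, 0, 0], [0, 0, 0], [0, 0, 0], [0, 0, 0], [0, 0, 0], [0, 0, 0], [0, 0, 0], [0, 0, 0], [0, 0, 0], [0, 0, 0], [0, 0, 0], [0, 0, 0]], "delta_pos": [[0, 0, -0.003], [0, 0, -0.005], [0, 0, -0.007], [0, 0, -0.009], [0, 0, -0.01], [0, 0, -0.01], [0, 0, -0.01], [0, 0, -0.01], [0, 0, -0.01], [0, 0, -0.01], [0, 0, -0.01], [0, 0, -0.01], [0, 0, -0.01], [0, 0, -0.01], [0, 0, -0.009], [0, 0, -0.007], [0, 0, -0.004], [0, 0, -0.002], [0, 0, 0]], "jaw": [0, 0, 0, 0, 0, 0, 0, 0, 0, 0, 0, 0, 0, 0, 0, 0, 0, 0, 0]}}

```text
time: 22.65
eef_pos: [0.5299, -0.0784, 0.3544]
ee_rot: [0.423, 0.906, -0.0, -0.0]
ft_force: [0.1, -0.3, -3.8]
grip_width: 0.0165
gripper_force: 60.1
```

Run:
```python
from h import *
s=st()
im,d=capture("scene")
for l in("canister_mid","rod_grip","rod_hook","bail_bar"):
    for r in place_of("scene",l)[:4]:print(l,round(r["p"],2),np.round(r["centre"],4))
cv2.imwrite("pics/s5.png",cv2.resize(im[60:280,180:430],None,fx=3,fy=2.7,interpolation=3)[:,:,::-1])
```

```text
t 22.65 p [ 0.5299 -0.0784  0.3544] psi 129.96 zt [-0. -0. -1.] F [ 0.09 -0.29 -3.79] M [0.   0.01 0.03] w 0.0165 g 60.1 j [ 0.76  0.24 -0.8   1.64  0.18  1.34  0.63]
canister_mid 0.78 [ 0.5319 -0.0777  0.1978]
rod_grip 0.76 [0.3625 0.0735 0.1848]
rod_grip 0.73 [ 0.5317 -0.0747  0.3732]
rod_grip 0.69 [0.4985 0.1814 0.096 ]
rod_grip 0.6 [ 0.3821 -0.1195 -0.0007]
rod_hook 0.93 [ 0.5318 -0.0779  0.2436]
rod_hook 0.85 [0.3631 0.0722 0.0037]
rod_hook 0.56 [0.493  0.1857 0.0032]
bail_bar 0.8 [ 0.5287 -0.0776  0.2472]
bail_bar 0.58 [0.4764 0.0699 0.1029]
```

View pics/s5.png

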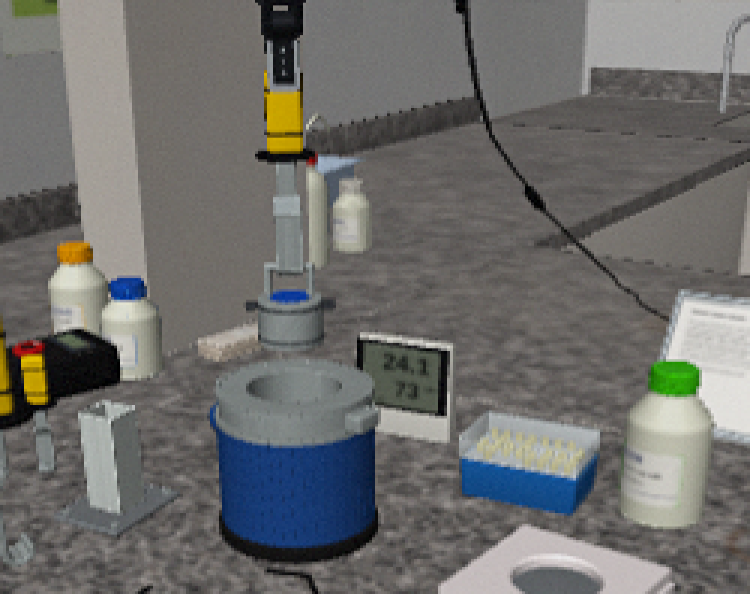

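The canister hangs upright on the hook above the dewar, canister at (290,320) in the crop and the dewar mouth at (295,385). Next I'll carry it to the block.

{"fn": "play_rows", "kwargs": {"turn": [[0, 0, 0], [0, 0, 0], [0, 0, 0], [0, 0, 0], [0, 0, 0], [0, 0, 0], [0, 0, 0], [0, 0, 0], [0, 0, 0], [0, 0, 0], [0, 0, 0], [0, 0, 0], [0, 0, 0], [0, 0, 0], [0, 0, 0], [0, 0, 0], [0, 0, 0], [0, 0, 0], [0, 0, 0], [0, 0, 0]], "delta_pos": [[-0.00315, -0.00264, 0], [-0.0063, -0.00528, 0], [-0.00945, -0.00791, 0], [-0.0126, -0.01055, 0], [-0.0126, -0.01055, 0], [-0.0126, -0.01055, 0], [-0.0126, -0.01055, 0], [-0.0126, -0.01055, 0], [-0.0126, -0.01055, 0], [-0.0126, -0.01055, 0], [-0.0126, -0.01055, 0], [-0.0126, -0.01055, 0], [-0.0126, -0.01055, 0], [-0.0126, -0.01055, 0], [-0.00945, -0.00791, 0], [-0.0063, -0.00528, 0], [-0.00315, -0.00264, 0], [0, 0, 0], [0, 0, 0], [0, 0, 0]], "jaw": [0, 0, 0, 0, 0, 0, 0, 0, 0, 0, 0, 0, 0, 0, 0, 0, 0, 0, 0, 0]}}

```text
time: 24.9
eef_pos: [0.5302, -0.3075, 0.3546]
ee_rot: [0.422, 0.906, 0.0, 0.0]
ft_force: [0.0, 0.2, -3.2]
grip_width: 0.016
gripper_force: 60.1
```

{"fn": "play_rows", "kwargs": {"turn": [[0, 0, 0], [0, 0, 0], [0, 0, 0], [0, 0, 0], [0, 0, 0], [0, 0, 0], [0, 0, 0], [0, 0, 0], [0, 0, 0], [0, 0, 0], [0, 0, 0], [0, 0, 0], [0, 0, 0], [0, 0, 0]], "delta_pos": [[0, 0, 0.004], [0, 0, 0.008], [0, 0, 0.012], [0, 0, 0.012], [0, 0, 0.012], [0, 0, 0.012], [0, 0, 0.012], [0, 0, 0.012], [0, 0, 0.012], [0, 0, 0.008], [0, 0, 0.004], [0, 0, 0], [0, 0, 0], [0, 0, 0]], "jaw": [0, 0, 0, 0, 0, 0, 0, 0, 0, 0, 0, 0, 0, 0]}}

```text
time: 26.3
eef_pos: [0.5304, -0.3086, 0.2471]
ee_rot: [0.423, 0.906, -0.0, 0.001]
ft_force: [-0.7, 0.6, -4.4]
grip_width: 0.0163
gripper_force: 60.0
```

Run:
```python
from h import *
s=st([.530,-.3085,.213])
im,d=capture("scene")
for l in("canister_mid","rod_hook","bail_bar","block_recess"):
    for r in place_of("scene",l)[:2]:print(l,round(r["p"],2),np.round(r["centre"],4))
```

```text
t 26.3 p [ 0.5304 -0.3086  0.2471] psi 129.96 zt [ 0.001 -0.001 -1.   ] F [-0.67  0.63 -4.42] M [ 0.01  0.   -0.02] w 0.0163 g 60.0 j [ 0.96  0.45 -0.66  1.61  0.29  1.18  0.93]
tool delta [ 0.0004 -0.0002  0.0341]
canister_mid 0.76 [ 0.5333 -0.3057  0.0905]
rod_hook 0.87 [0.3652 0.0763 0.0048]
rod_hook 0.7 [0.493  0.1849 0.0039]
bail_bar 0.85 [ 0.5299 -0.3093  0.14  ]
block_recess 0.64 [ 0.5305 -0.3083  0.0162]
block_recess 0.55 [ 0.5315 -0.3125  0.1379]
```

{"fn": "play_rows", "kwargs": {"turn": [[0, 0, 0], [0, 0, 0], [0, 0, 0], [0, 0, 0], [0, 0, 0], [0, 0, 0], [0, 0, 0], [0, 0, 0], [0, 0, 0], [0, 0, 0], [0, 0, 0]], "delta_pos": [[0, 0, 0.004], [0, 0, 0.007], [0, 0, 0.008], [0, 0, 0.008], [0, 0, 0.008], [0, 0, 0.006], [0, 0, 0.004], [0, 0, 0.003], [0, 0, 0.002], [0, 0, 0], [0, 0, 0]], "jaw": [0, 0, 0, 0, 0, 0, 0, 0, 0, 0, 0]}}

```text
time: 27.65
eef_pos: [0.5302, -0.3085, 0.1967]
ee_rot: [0.423, 0.906, -0.0, 0.0]
ft_force: [0.7, -0.6, -4.1]
grip_width: 0.0165
gripper_force: 60.1
```

{"fn": "play_rows", "kwargs": {"turn": [[0, 0, 0], [0, 0, 0], [0, 0, 0], [0, 0, 0], [0, 0, 0], [0, 0, 0], [0, 0, 0], [0, 0, 0], [0, 0, 0], [0, 0, 0]], "delta_pos": [[0, 0, 0.001], [0, 0, 0.001], [0, 0, 0.001], [0, 0, 0.001], [0, 0, 0.001], [0, 0, 0.001], [0, 0, 0.001], [0, 0, 0.001], [0, 0, 0], [0, 0, 0]], "jaw": [0, 0, 0, 0, 0, 0, 0, 0, 0, 0]}}

```text
time: 28.65
eef_pos: [0.53, -0.3085, 0.1885]
ee_rot: [0.423, 0.906, -0.0, 0.0]
ft_force: [0.4, 0.9, -1.4]
grip_width: 0.0165
gripper_force: 60.4
```

```bash
python3 -c "
from h import *
st([.530,-.3085,.1795])"
```

```text
t 28.65 p [ 0.53   -0.3085  0.1885] psi 129.96 zt [ 0. -0. -1.] F [ 0.41  0.94 -1.38] M [-0.02  0.03  0.05] w 0.0165 g 60.4 j [ 0.94  0.51 -0.64  1.67  0.33  1.07  0.9 ]
tool delta [ 0.    -0.     0.009]
```

{"fn": "play_rows", "kwargs": {"turn": [[0, 0, 0], [0, 0, 0], [0, 0, 0], [0, 0, 0], [0, 0, 0], [0, 0, 4], [0, 0, 4], [0, 0, 0], [0, 0, 0]], "delta_pos": [[0, 0, 0.002], [0, 0, 0.002], [0, 0, 0.002], [0, 0, 0.002], [0, 0, 0.002], [0, 0, 0], [0, 0, 0], [0, 0, 0], [0, 0, 0]], "jaw": [0, 0, 0, 0, 0, 0, 0, 0, 0]}}

```text
time: 29.55
eef_pos: [0.53, -0.3084, 0.1784]
ee_rot: [0.484, 0.875, -0.0, -0.0]
ft_force: [0.3, 0.4, -1.3]
grip_width: 0.0166
gripper_force: 60.4
```

Run:
```python
from h import *
st()
im,d=capture("scene");w=cloud("scene",d)
for r in place_of("scene","canister_mid")[:2]+place_of("scene","bail_bar")[:2]:print(round(r["p"],2),np.round(r["centre"],4))
u,v=proj("scene",[[.53,-.3085,.09]])[0].astype(int)
cv2.imwrite("pics/s6.png",cv2.resize(im[v-45:v+45,u-50:u+50],None,fx=6,fy=6,interpolation=3)[:,:,::-1])
```

```text
t 29.55 p [ 0.53   -0.3084  0.1784] psi 122.06 zt [-0. -0. -1.] F [ 0.26  0.4  -1.28] M [ 0.04  0.03 -0.01] w 0.0166 g 60.4 j [ 0.92  0.51 -0.6   1.68  0.32  1.05  0.77]
0.72 [ 0.5323 -0.3057  0.0355]
0.74 [ 0.5295 -0.306   0.0849]
```

View pics/s6.png

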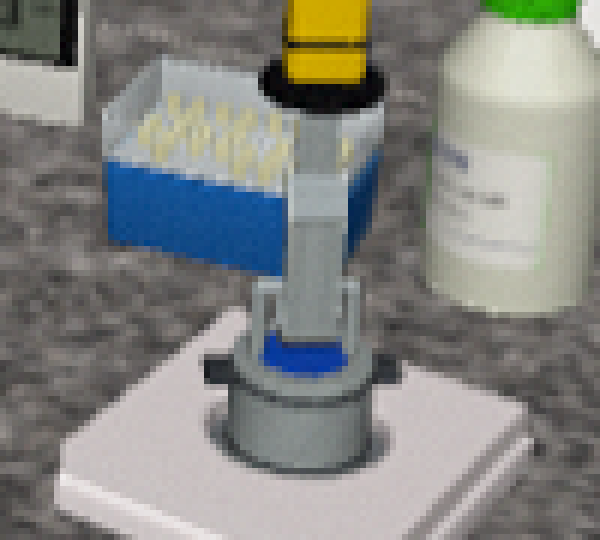

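The canister stands upright in the recess (300,420), and the hook (315,300) sits free and centred between the bail legs. Next I'll back the hook out.

{"fn": "play_rows", "kwargs": {"turn": [[0, 0, 0], [0, 0, 0], [0, 0, 0], [0, 0, 0], [0, 0, 0], [0, 0, 0], [0, 0, 0], [0, 0, 0], [0, 0, 0], [0, 0, 0]], "delta_pos": [[0, -0.002, 0], [0, -0.002, 0], [0, -0.002, 0], [0, -0.002, 0], [0, -0.002, 0], [0, -0.002, 0], [0, -0.002, 0], [0, -0.002, 0], [0, 0, 0], [0, 0, 0]], "jaw": [0, 0, 0, 0, 0, 0, 0, 0, 0, 0]}}

```text
time: 30.7
eef_pos: [0.5164, -0.3169, 0.1785]
ee_rot: [0.485, 0.874, -0.0, 0.0]
ft_force: [0.4, 0.1, -1.6]
grip_width: 0.0165
gripper_force: 60.4
```

Run:
```python
from h import *
st()
im,d=capture("scene")
for r in place_of("scene","canister_mid")[:2]+place_of("scene","bail_bar")[:2]:print(round(r["p"],2),np.round(r["centre"],4))
```

```text
t 30.7 p [ 0.5164 -0.3169  0.1785] psi 121.96 zt [-0. -0. -1.] F [ 0.36  0.14 -1.6 ] M [ 0.04 -0.01  0.02] w 0.0165 g 60.4 j [ 0.95  0.49 -0.61  1.7   0.32  1.04  0.79]
0.64 [ 0.53   -0.3062  0.0369]
0.82 [ 0.5275 -0.3059  0.0851]
0.73 [0.4749 0.0676 0.1036]
```

{"fn": "play_rows", "kwargs": {"turn": [[0, 0, 0], [0, 0, 0], [0, 0, 0], [0, 0, 0], [0, 0, 0], [0, 0, 0], [0, 0, 0], [0, 0, 0]], "delta_pos": [[0, 0, -0.002], [0, 0, -0.003], [0, 0, -0.003], [0, 0, -0.004], [0, 0, -0.005], [0, 0, -0.006], [0, 0, -0.006], [0, 0, 0]], "jaw": [0, 0, 0, 0, 0, 0, 0, 0]}}

```text
time: 31.65
eef_pos: [0.5171, -0.3172, 0.2088]
ee_rot: [0.485, 0.874, -0.0, 0.001]
ft_force: [-0.3, 0.3, -1.2]
grip_width: 0.0168
gripper_force: 60.5
```

{"fn": "play_rows", "kwargs": {"turn": [[0, 0, 0], [0, 0, 0], [0, 0, 0], [0, 0, 4], [0, 0, 5], [0, 0, 5], [0, 0, 5], [0, 0, 5], [0, 0, 5], [0, 0, 0], [0, 0, 0]], "delta_pos": [[0, 0, -0.01], [0, 0, -0.02], [0, 0, -0.02], [0, 0, -0.02], [0, 0, -0.02], [0, 0, -0.01], [0, 0, 0], [0, 0, 0], [0, 0, 0], [0, 0, 0], [0, 0, 0]], "jaw": [0, 0, 0, 0, 0, 0, 0, 0, 0, 0, 0]}}

```text
time: 32.75
eef_pos: [0.5165, -0.3168, 0.3078]
ee_rot: [0.688, 0.726, -0.0, 0.0]
ft_force: [-0.2, 0.2, -1.9]
grip_width: 0.0164
gripper_force: 60.4
```

Run:
```python
from h import *
st([.4736,.0723,.31])
im,d=capture("scene")
for r in place_of("scene","canister_mid")[:2]+place_of("scene","bail_bar")[:2]:print(round(r["p"],2),np.round(r["centre"],4))
```

```text
t 32.75 p [ 0.5165 -0.3168  0.3078] psi 93.09 zt [ 0. -0. -1.] F [-0.25  0.15 -1.9 ] M [ 0. -0.  0.] w 0.0164 g 60.4 j [ 0.91  0.36 -0.55  1.56  0.2   1.28  0.39]
tool delta [ 0.3908 -0.0218 -0.0023]
0.97 [ 0.5303 -0.3084  0.0377]
0.78 [ 0.5296 -0.3068  0.0849]
```

{"fn": "play_rows", "kwargs": {"turn": [[0, 0, 0], [0, 0, 0], [0, 0, 0], [0, 0, 0], [0, 0, 0], [0, 0, 0], [0, 0, 0], [0, 0, 0], [0, 0, 0], [0, 0, 0], [0, 0, 0], [0, 0, 0], [0, 0, 0], [0, 0, 0], [0, 0, 0], [0, 0, 0]], "delta_pos": [[0.015, -0.001, 0], [0.03, -0.002, 0], [0.03, -0.002, 0], [0.03, -0.002, 0], [0.03, -0.002, 0], [0.03, -0.002, 0], [0.03, -0.002, 0], [0.03, -0.002, 0], [0.03, -0.002, 0], [0.03, -0.002, 0], [0.03, -0.001, 0], [0.03, -0.001, 0], [0.03, -0.001, 0], [0.016, 0, 0], [0, 0, 0], [0, 0, 0]], "jaw": [0, 0, 0, 0, 0, 0, 0, 0, 0, 0, 0, 0, 0, 0, 0, 0]}}

```text
time: 34.5
eef_pos: [0.4738, 0.0724, 0.3074]
ee_rot: [0.688, 0.726, -0.0, 0.0]
ft_force: [0.6, -1.1, -1.4]
grip_width: 0.0166
gripper_force: 60.4
```

Run:
```python
from h import *
st([.4736,.0723,.1225])
im,d=capture("scene");w=cloud("scene",d)
for r in place_of("scene","rod_hook")[:3]+place_of("scene","rod_grip")[:3]+place_of("scene","holder_top")[:1]:print(round(r["p"],2),np.round(r["centre"],4))
z=w[...,2];near=np.hypot(w[...,0]-.472,w[...,1]-.072)<.03
for lo,hi in((.195,.22),(.215,.235)):
    p=w[near&(z>lo)&(z<hi)];print(len(p),np.median(p,0).round(4),p.min(0).round(4),p.max(0).round(4))
```

```text
t 34.5 p [0.4738 0.0724 0.3074] psi 93.02 zt [-0.    -0.001 -1.   ] F [ 0.55 -1.07 -1.43] M [-0.07  0.02  0.03] w 0.0166 g 60.4 j [ 0.51  0.15 -0.8   1.83  0.12  1.21 -0.27]
tool delta [ 1.000e-04 -1.000e-04  1.849e-01]
0.96 [0.4729 0.0702 0.1981]
0.61 [0.3634 0.0728 0.0027]
0.56 [0.493  0.1866 0.0072]
0.87 [0.476  0.0777 0.3249]
0.69 [0.4959 0.1832 0.0974]
0.56 [0.3622 0.0759 0.186 ]
0.73 [0.4746 0.0692 0.1001]
87 [0.4667 0.0681 0.205 ] [0.4639 0.0595 0.1953] [0.4836 0.0825 0.2198]
58 [0.4663 0.0703 0.2261] [0.4639 0.0599 0.2154] [0.4701 0.0819 0.2344]
```

{"fn": "play_rows", "kwargs": {"turn": [[0, 0, 0], [0, 0, 0], [0, 0, 0], [0, 0, 0], [0, 0, 0], [0, 0, 0], [0, 0, 0], [0, 0, 0], [0, 0, 0], [0, 0, 0], [0, 0, 0], [0, 0, 0]], "delta_pos": [[0, 0, 0.01], [0, 0, 0.02], [0, 0, 0.02], [0, 0, 0.02], [0, 0, 0.01], [0, 0, 0.005], [0, 0, 0.005], [0, 0, 0.005], [0, 0, 0.005], [0, 0, 0.005], [0, 0, 0], [0, 0, 0]], "jaw": [0, 0, 0, 0, 0, 0, 0, 0, 0, 0, 0, 0]}}

```text
time: 35.9
eef_pos: [0.4743, 0.0725, 0.2025]
ee_rot: [0.689, 0.725, 0.0, 0.0]
ft_force: [1.0, -0.3, -0.8]
grip_width: 0.0164
gripper_force: 60.4
```

```bash
python3 -c "
from h import *
st([.4736,.0723,.1225])"
```

```text
t 35.9 p [0.4743 0.0725 0.2025] psi 92.97 zt [ 0. -0. -1.] F [ 0.99 -0.25 -0.78] M [-0.04 -0.01 -0.04] w 0.0164 g 60.4 j [ 0.46  0.27 -0.78  1.96  0.23  0.99 -0.38]
tool delta [-0.0001 -0.0007  0.08  ]
```

Entered cleanly. Next is the rest of the way down, slow at the end.

{"fn": "play_rows", "kwargs": {"turn": [[0, 0, 0], [0, 0, 0], [0, 0, 0], [0, 0, 0], [0, 0, 0], [0, 0, 0], [0, 0, 0], [0, 0, 0], [0, 0, 0], [0, 0, 0], [0, 0, 0], [0, 0, 0], [0, 0, 0]], "delta_pos": [[0, -0.0007, 0.005], [0, 0, 0.008], [0, 0, 0.01], [0, 0, 0.01], [0, 0, 0.01], [0, 0, 0.01], [0, 0, 0.01], [0, 0, 0.008], [0, 0, 0.005], [0, 0, 0.002], [0, 0, 0.001], [0, 0, 0], [0, 0, 0]], "jaw": [0, 0, 0, 0, 0, 0, 0, 0, 0, 0, 0, 0, 0]}}

```text
time: 37.2
eef_pos: [0.4738, 0.0724, 0.1238]
ee_rot: [0.689, 0.725, 0.0, 0.0]
ft_force: [0.7, -0.2, -1.2]
grip_width: 0.0169
gripper_force: 60.4
```

{"fn": "play_rows", "kwargs": {"turn": [[0, 0, 0], [0, 0, 0], [0, 0, 0], [0, 0, 0]], "delta_pos": [[0, 0, 0.001], [0, 0, 0.001], [0, 0, 0], [0, 0, 0]], "jaw": [0, 0, 0, 0]}}

```text
time: 37.6
eef_pos: [0.4735, 0.0724, 0.1215]
ee_rot: [0.689, 0.725, -0.0, -0.0]
ft_force: [-0.3, 0.3, -1.8]
grip_width: 0.0165
gripper_force: 60.4
```

```bash
python3 -c "
from h import *
st([.4736,.0723,.1225])"
```

```text
t 37.6 p [0.4735 0.0724 0.1215] psi 92.96 zt [-0. -0. -1.] F [-0.29  0.29 -1.84] M [ 0.04  0.05 -0.02] w 0.0165 g 60.4 j [ 0.39  0.39 -0.72  2.04  0.34  0.83 -0.48]
tool delta [-0.0001  0.0001 -0.001 ]
```

{"fn": "play_rows", "kwargs": {"turn": [[0, 0, 0], [0, 0, 0], [0, 0, 0], [0, 0, 0]], "delta_pos": [[0, 0, 0.0005], [0, 0, 0.0005], [0, 0, 0], [0, 0, 0]], "jaw": [0, 0, 0, 0]}}

```text
time: 38.0
eef_pos: [0.4738, 0.0724, 0.1211]
ee_rot: [0.689, 0.725, -0.0, 0.0]
ft_force: [-0.8, -1.0, 5.4]
grip_width: 0.0169
gripper_force: 61.3
```

{"fn": "play_rows", "kwargs": {"turn": [[0, 0, 0], [0, 0, 0], [0, 0, 0], [0, 0, 0], [0, 0, 0], [0, 0, 0]], "delta_pos": [[0, 0, 0], [0, 0, 0], [0, 0, 0], [0, 0, 0], [0, 0, 0], [0, 0, 0]], "jaw": [0.02, 0.03, 0.04, 0.05, 0.055, 0.055]}}

```text
time: 38.6
eef_pos: [0.4735, 0.0723, 0.1204]
ee_rot: [0.689, 0.725, -0.0, -0.0]
ft_force: [0.2, 1.0, -0.4]
grip_width: 0.0552
gripper_force: 0.0
```

{"fn": "play_rows", "kwargs": {"turn": [[0, 0, 0], [0, 0, 0], [0, 0, 0], [0, 0, 0], [0, 0, 0], [0, 0, 0], [0, 0, 0], [0, 0, 0], [0, 0, 0], [0, 0, 0], [0, 0, 0], [0, 0, 0]], "delta_pos": [[0, 0, -0.005], [0, 0, -0.01], [0, 0, -0.02], [0, 0, -0.02], [0, 0, -0.03], [0, 0, -0.03], [0, 0, -0.03], [0, 0, -0.03], [0, 0, -0.02], [0, 0, 0], [0, 0, 0], [0, 0, 0]], "jaw": [0.055, 0.055, 0.055, 0.055, 0.055, 0.055, 0.055, 0.055, 0.055, 0.055, 0.055, 0.055]}}

```text
time: 39.8
eef_pos: [0.4728, 0.0722, 0.3147]
ee_rot: [0.689, 0.725, -0.001, -0.0]
ft_force: [0.0, 0.1, -0.8]
grip_width: 0.0553
gripper_force: 0.0
```

Run:
```python
from h import *
st()
im,d=capture("scene")
for l in("rod_grip","holder_top","canister_mid","block_recess","goggles","tip_box","bottle_green"):
    for r in place_of("scene",l)[:3]:print(l,round(r["p"],2),np.round(r["centre"],4))
cv2.imwrite("pics/s7.png",cv2.resize(im[140:320,150:430],None,fx=2.8,fy=2.8,interpolation=3)[:,:,::-1])
```

```text
t 39.8 p [0.4728 0.0722 0.3147] psi 92.97 zt [-0.002 -0.    -1.   ] F [ 0.03  0.1  -0.76] M [ 0.02  0.03 -0.05] w 0.0553 g 0.0 j [ 0.53  0.14 -0.81  1.82  0.11  1.23 -0.27]
rod_grip 0.93 [0.4746 0.0757 0.1352]
rod_grip 0.89 [0.3649 0.0734 0.1878]
rod_grip 0.76 [0.4947 0.1819 0.0992]
holder_top 0.68 [0.4732 0.0689 0.1014]
canister_mid 0.6 [ 0.5314 -0.3065  0.0372]
block_recess 0.67 [ 0.5315 -0.3081  0.0174]
tip_box 0.82 [ 0.696  -0.1967  0.0022]
bottle_green 0.56 [ 0.7198 -0.3116  0.0019]
```

View pics/s7.png

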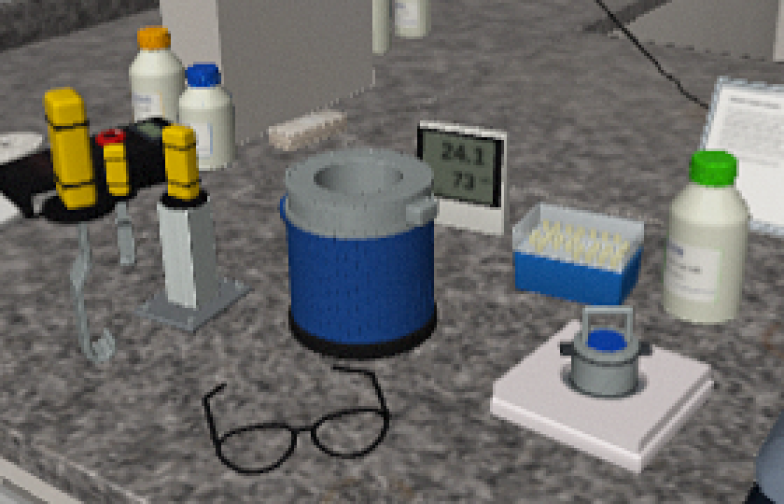

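The rod hangs upright with its guard on the sleeve (182,190), the canister stands in the recess (605,365), and the bystanders have not moved. I'm handing in.

```bash
python3 -c "
from plant import ticket
print(ticket.close_job())"
```

```text
the job is handed in; nothing more can be done
None
```

The job is handed in, with no verdict returned. In the last picture the canister stands upright in the block's recess, the rod hangs in its holder, and the glasses, tip box and bottle are where they were; the neck plug was out of view.

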